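# Open the leaning charcoal canister and lay its bayonet lid on the sloping rest

## Task

Open the charcoal canister for the drawing class: turn its bayonet lid by the grip bar until the two lugs stand in the two slots of the collar, and only then lift the lid straight out along the canister's leaning axis. Lay the lid flat on the sloping wooden rest, grip bar up, in the middle of its width and with its lower edge close to the ledge, without dropping it. Leave the brush jar, the bottle and the box where they are.

Things in the scene. Friction and masses are not known exactly. Their poses are not given: they have to be found in the camera images.
- canister: Fixed grey canister, 100 mm across, 140 mm long, leaning in a plywood cradle 30 deg from vertical, its mouth tilted to its front (robot's side). Origin: centre of the mouth, on the seat that carries the lid, 168 mm above the table. z: out of the mouth along its axis; y: level, through the two slots; x: to the back and upward. The charcoal inside ends 34 mm below the seat.
- collar_slot (a point): Middle of one slot, at the top of the steel collar round the canister's mouth (axes as the canister's; 54.5 mm along its +y, 12.5 mm above the seat). Collar: outside radius 62 mm, inner wall radius 57 mm, and a lip overhanging inward to radius 47 mm, 8.5 to 12.5 mm above the seat. Two slots, each 40 deg wide, cut the lip at the canister's +y and -y.
- lid_handle (a point): Centre of the black upright grip bar on the loose lid (some 0.18 to 0.35 kg). Bar: 76 mm long (x), 16 mm thick (y), 46 mm high (z, out of the lid); this point is 29 mm above the lid's flat underside. At the start the lid lies on the canister's seat, lugs under the lip, its bar 33 to 73 deg clockwise of the slot line seen from outside, so anticlockwise is the shorter way.
- lid_lug (a point): Outer end of one of the lid's two flat lugs (axes as lid_handle's; 54 mm along its +x, 3 mm above the underside; the other is opposite). Lid: aluminium disc, radius 44 mm, 6 mm thick; lugs 20 mm wide, 6 mm thick, one below each end of the bar. They pass the slots when within about 7 deg of their middle. Turning meets light friction only, no stop; play 2.5 mm in height, 3 mm sideways.
- rest: Fixed wooden rest whose upper board, 150 mm (x) by 130 mm (y), slopes 25 deg, lower towards its own front (the robot's side). Origin: middle of the board's upper face, 115 mm above the table. z axis: square out of the board; x axis: up the slope; y axis: level across. At the lower end a ledge stands 14 mm above the board; its upper-side face lies at x = -63 mm.
- brush_jar: White jar, radius 36 mm, 95 mm high, with three brushes reaching 200 mm high; bystander. Origin at the centre of its underside.
- water_bottle: Bottle, radius 32 mm, 190 mm high; bystander. Origin at the centre of its underside.
- chalk_box: Cardboard box 120 x 75 x 35 mm; bystander. Origin at the centre of its underside.
Not all that is in view belongs to the job. What is shaped like the rest but yellow is not meant.

How it is judged:
By the outcome, as a careful person would: the job done as asked, in the order asked, and still so for the second after the job is handed in, with the robot touching nothing.
It also fails if it takes over 48 s, if anything falls off the work surface, if the arm or the gripper's body presses on something with over 40 N, if the wrist force passes 120 N, or if a joint passes its speed limit or range.

## Robot

A 6-joint arm with a two-finger parallel gripper is mounted at the origin on the work surface. World frame = base frame: x ahead of the robot, y to its left, z up, the work surface at z = 0. Lengths are in mm, angles in rad, forces in N, time in s.
With the tool pointing down it reaches from about 350 to 975 mm from the base axis. Payload 7.1 kg.
Tool frame: the origin (TCP) lies on the front face of the gripper's body, between the roots of the fingers; the fingertips stand 80 mm ahead of it and the grasp point (between the pads) lies 61 mm ahead of it (env.tips_ahead is the distance from the TCP to the fingertips, in mm); z points along the fingers, y is the direction in which the jaws open and shut (so a half turn about z gives the same grasp; the last joint's range is limited). The gripper opens to 88 mm and grips with 3 to 60 N. Pads are 20 mm wide; open, the fingers measure 115 mm over their backs; the gripper's body (75 mm by 178 mm) begins 61 mm behind the grasp point.
Start: joints at [-1.319, 0.423, 1.63, -0, 1.089, -0.019], TCP at [167.208, -602.202, 302.675] pointing down, gripper open.
Joint ranges: [-3, 3], [-0.9, 2.11], [0.09, 2.58], [-1.31, 4.45], [0.11, 2.69], [-2.54, 2.54]. Speed limits (rad/s): [2.39, 2.39, 3.01, 3.14, 3.14, 3.14].

## Interface

Orientations are given as a unit quaternion [x, y, z, w].
In Python, from station import env, set_gripper, viewer, workorder gives the robot as it stands. Calls block until the motion is done:
- env.reach(position, orientation): joint-space move of the TCP to a pose.
- env.move_l(position, rot=None, rate=150, f_stop=None): straight line of the TCP; rot=None keeps the orientation; rate is the mean speed in mm/s. With f_stop (N) it stops when the force on the tool has changed by that much, and returns True; else False.
- env.move_joints(angles): joint-space move.
- set_gripper(opening): finger opening in mm; the grip force is fixed at half the most; returns when the fingers have stopped.
- env.hold(seconds).
- env.ik(position, orientation): joint angles nearest the present ones, or None.
- env.read_state(): the state.
- viewer.camera(name): name is "side" or "top" or "wrist"; returns the picture (400x640x3 uint8, blue, green, red); there is no depth.
- viewer.camera_params(name): a dict with "fx", "fy", "cx", "cy" (pixels), "pose" (4x4, takes a point from camera to world coordinates); the wrist camera has in their place "tool_from_camera" (4x4, takes a point from camera to tool coordinates, whose origin is the TCP and whose axes are the flange's). Camera axes: x right, y up, looking along -z (the intrinsics and any distortion apply to the point x, -y, -z); pixel columns grow to the right and rows downward; lengths in mm; the calibration is good to about 2 mm. The wrist camera is an equidistant fisheye: a pixel r from the principal point sees the ray r / f radians off the axis. A picture is of the moment at which its call begins: read the wrist's pose just before it. camera_params takes no time and is no camera call.
A pose or a line that the arm cannot do raises env.IKError and nothing moves.
- workorder.sign_off(): hands the job in, once; it reports no verdict.
The state is a dict: "time_s": time; "qpos": joint angles; "dq": joint speeds; "tau": joint torques, N m; "tool_pos": TCP position; "orientation": TCP orientation; "force": force on the tool from outside, world axes, zero at the start; "wrist_torque": the same for the moment, N m; "width": finger opening in mm.
Only numpy, scipy, OpenCV 4.12 (cv2) and the standard library are available. Lean on these libraries where they do the work, as an engineer would, in place of code of your own. Each camera call takes 0.05 s, during which the arm holds its last target.

## Working session

There is one attempt and no reset: what is moved stays moved. The work goes in short steps, each a Python script; the robot and the scene stay as the last script left them, time stands still between calls to the robot, and variables do not carry over. Pictures are saved under pics/ and viewed, and the job is handed in when it is done.

```bash
ls; mkdir -p pics; python3 - <<'E'
from station import env, set_gripper, viewer, workorder
import cv2,numpy as np
np.set_printoptions(precision=4,suppress=True)
for n in ["side","top","wrist"]:
    im=viewer.camera(n); cv2.imwrite(f"pics/{n}0.png",im); print(n,viewer.camera_params(n))
print(env.read_state())
E
```

```text
pics
side {'fx': 438.5693156580908, 'fy': 438.5693156580908, 'cx': 320.7427353115965, 'cy': 201.74457492977103, 'pose': array([[  -0.7324,    0.3549,   -0.5811, -110.7771],
       [  -0.6808,   -0.3949,    0.6169,  737.9652],
       [  -0.0105,    0.8474,    0.5308,  790.6146],
       [   0.    ,    0.    ,    0.    ,    1.    ]])}
top {'fx': 361.5480738552637, 'fy': 361.5480738552637, 'cx': 320.5038589037682, 'cy': 193.87234429774952, 'pose': array([[   0.0209,    0.9831,   -0.1818,  379.8617],
       [  -0.9997,    0.0235,    0.0121,   -6.5387],
       [   0.0162,    0.1815,    0.9833, 1228.0662],
       [   0.    ,    0.    ,    0.    ,    1.    ]])}
wrist {'fx': 309.70691628693146, 'fy': 309.70691628693146, 'cx': 316.08286555636255, 'cy': 198.24636824266022, 'tool_from_camera': array([[  0.0003,   0.9683,   0.2499,  67.6433],
       [  1.    ,  -0.0004,   0.0003,   0.1998],
       [  0.0004,   0.2499,  -0.9683, -82.588 ],
       [  0.    ,   0.    ,   0.    ,   1.    ]])}
{'time_s': 0.15, 'qpos': array([-1.319 ,  0.4236,  1.6305,  0.    ,  1.0886, -0.019 ]), 'dq': array([ 0.0005, -0.0029, -0.0034, -0.0007,  0.0026, -0.0006]), 'tau': array([ -0.001 , -54.4987, -27.392 ,   0.0643,   0.0204,  -0.0001]), 'tool_pos': array([ 167.1292, -601.9094,  302.1131]), 'orientation': array([ 0.9909,  0.135 , -0.0001, -0.0006]), 'force': array([ 0.159 ,  0.2116, -0.0573]), 'wrist_torque': array([0.0136, 0.033 , 0.0558]), 'width': 88.32862426928286}
```

View pics/side0.png

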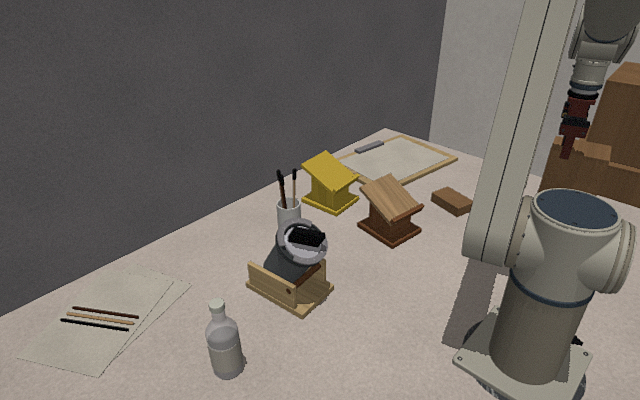

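View pics/top0.png

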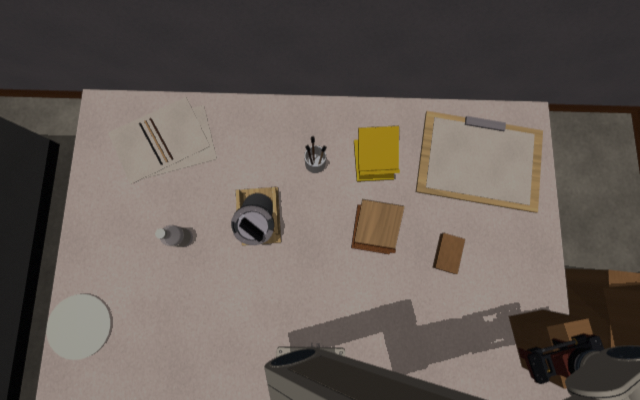

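View pics/wrist0.png

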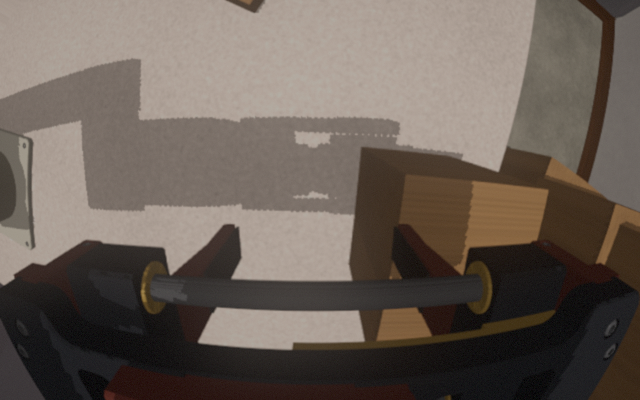

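The things that could be mistaken, by pixel in the top view:
- **Rest:** the wooden one at (378,226), not the yellow one at (378,152). The drawing board at (482,160) and the box at (450,253) are not it either.
- **Lid:** the canister's at (253,229). The plate at (79,326) is not it.

I choose the wooden rest and the canister lid, and check both in close crops.

```bash
python3 - <<'E'
import cv2,numpy as np
t=cv2.imread("pics/top0.png"); s=cv2.imread("pics/side0.png")
a=cv2.resize(t[175:265,220:290],None,fx=6,fy=6,interpolation=cv2.INTER_CUBIC)
b=cv2.resize(t[190:260,345:410],None,fx=6,fy=6,interpolation=cv2.INTER_CUBIC)
cv2.imwrite("pics/c1.png",a);cv2.imwrite("pics/c2.png",b)
cv2.imwrite("pics/c3.png",cv2.resize(s[205:315,240:340],None,fx=5,fy=5,interpolation=cv2.INTER_CUBIC))
cv2.imwrite("pics/c4.png",cv2.resize(s[165:250,350:430],None,fx=6,fy=6,interpolation=cv2.INTER_CUBIC))
E
```

```text
(no output)
```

View pics/c1.png

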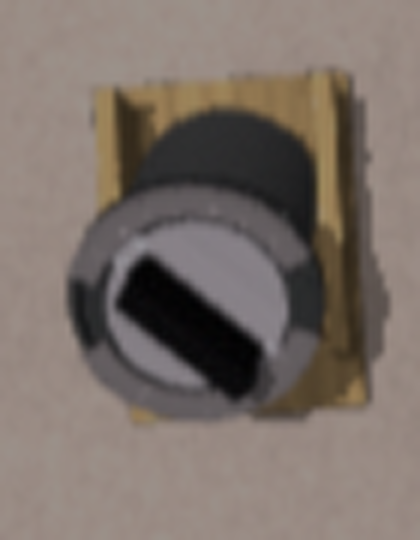

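View pics/c2.png

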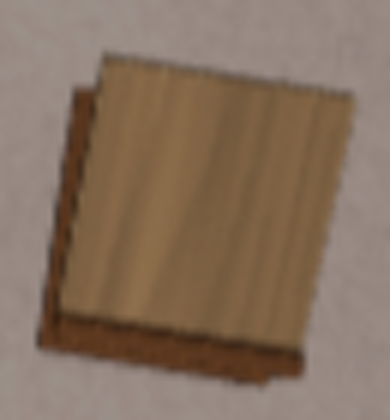

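View pics/c3.png

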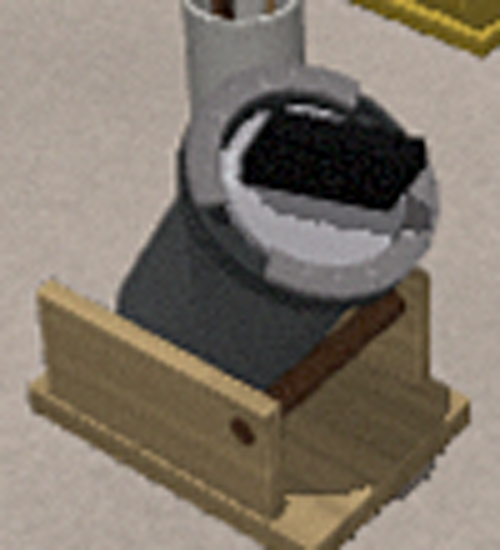

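View pics/c4.png

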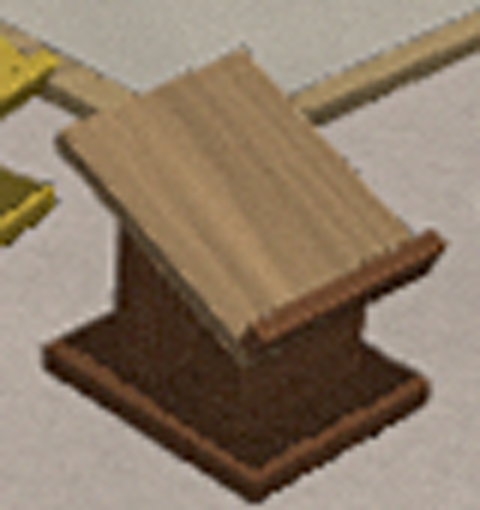

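```bash
cat > h.py <<'E'
import numpy as np, cv2, pickle
from scipy.optimize import least_squares
from scipy.spatial.transform import Rotation as R
def proj(cam,P,T=None):
    P=np.atleast_2d(P)
    pose=cam['pose'] if T is None else T
    q=(P-pose[:3,3])@pose[:3,:3]; x,y,z=q[:,0],-q[:,1],-q[:,2]
    if T is None: return np.c_[cam['cx']+cam['fx']*x/z,cam['cy']+cam['fy']*y/z]
    r=np.hypot(x,y); th=np.arctan2(r,z)
    return np.c_[cam['cx']+cam['fx']*th*x/r,cam['cy']+cam['fy']*th*y/r]
def frame(x,y,z,psi,tilt):
    h=np.array([np.cos(psi),np.sin(psi),0]);Z=np.array([0,0,1.]);t=np.radians(tilt)
    M=np.eye(4);M[:3,0]=np.cos(t)*h+np.sin(t)*Z;M[:3,1]=np.cross(Z,h);M[:3,2]=np.cos(t)*Z-np.sin(t)*h;M[:3,3]=x,y,z
    return M
def tf(M,P): return np.atleast_2d(P)@M[:3,:3].T+M[:3,3]
can=lambda x,y,p:frame(x,y,168,p,30)
rest=lambda x,y,p:frame(x,y,115,p,25)
def lid(C,th):   # th: bar x axis angle from canister +y line, + = anticlockwise seen from outside
    L=C.copy();L[:3,:3]=C[:3,:3]@R.from_euler('z',np.pi/2+th).as_matrix();return L
def drawlines(im,px,c,closed=True):
    cv2.polylines(im,[np.round(px*16).astype(np.int32)],closed,c,1,cv2.LINE_AA,4)
a=np.linspace(0,2*np.pi,60)
circ=lambda r,z:np.c_[r*np.cos(a),r*np.sin(a),0*a+z]
def slots():
    out=[]
    for s in(90,-90):
        for d in(-20,20):
            t=np.radians(s+d);out.append([[47*np.cos(t),47*np.sin(t),12.5],[62*np.cos(t),62*np.sin(t),12.5]])
    return np.array(out)
bart=np.array([[38,8,52],[38,-8,52],[-38,-8,52],[-38,8,52.]])
def overlay(im,pf,C=None,th=None,Rm=None,s=4):
    f=lambda P:pf(P)*1.0
    big=cv2.resize(im,None,fx=s,fy=s,interpolation=cv2.INTER_CUBIC)
    g=lambda P:(pf(P)+.5)*s-.5
    if C is not None:
        drawlines(big,g(tf(C,circ(62,12.5))),(0,0,255));drawlines(big,g(tf(C,circ(47,12.5))),(0,255,255))
        for q in slots(): drawlines(big,g(tf(C,q)),(255,0,255),False)
        if th is not None:
            L=lid(C,th);drawlines(big,g(tf(L,bart)),(0,255,0))
            drawlines(big,g(tf(L,bart-[0,0,46])),(255,255,0))
    if Rm is not None:
        drawlines(big,g(tf(Rm,[[75,65,0],[75,-65,0],[-75,-65,0],[-75,65,0]])),(0,0,255))
        drawlines(big,g(tf(Rm,[[-63,-65,0],[-63,65,0],[-63,65,14],[-63,-65,14.]])),(0,255,0))
    return big
E
python3 - <<'E'
from h import *
from station import viewer
T=viewer.camera_params("top");S=viewer.camera_params("side")
c1=lambda u,v:((u-2.5)/6+220,(v-2.5)/6+175)
c2=lambda u,v:((u-2.5)/6+345,(v-2.5)/6+190)
c3=lambda u,v:((u-2)/5+240,(v-2)/5+205)
c4=lambda u,v:((u-2.5)/6+350,(v-2.5)/6+165)
ob=[(T,[75,65,0],c2(105,55)),(T,[75,-65,0],c2(357,95)),(T,[-75,-65,14],c2(303,352)),(T,[-63,65,14],c2(58,315)),
 (S,[75,-65,0],c4(240,48)),(S,[75,65,0],c4(60,135)),(S,[-75,-65,14],c4(442,240)),(S,[-63,65,14],c4(247,335))]
def res(p):return np.concatenate([(proj(c,tf(rest(*p),P))[0]-np.array(u)) for c,P,u in ob])
s=least_squares(res,[560,-80,0],x_scale=[10,10,.1],loss='soft_l1');print(s.x,np.round(res(s.x).reshape(-1,2),1).tolist());rp=s.x
sl=slots() # order +y: d-20,d+20 ; -y
# side: slot edges
obc=[(T,[0,54.5,12.5],c1(90,308)),(T,[0,-54.5,12.5],c1(307,298))]
obb=[(T,[-38,8,52],c1(120,303)),]
bt=[(145,255),(118,303),(240,402),(265,350)]
Lw=[[0,0]]
def res2(p):
    C=can(*p[:3]);r=[proj(c,tf(C,P))[0]-np.array(u) for c,P,u in obc]
    o=proj(T,tf(C,circ(62,12.5)));q=np.array([c1(68,300),c1(325,290)])
    r.append([o[:,0].min()-q[0][0],o[:,0].max()-q[1][0]])
    o=o;r.append([o[:,1].min()-c1(0,181)[1]])
    L=lid(C,p[3])
    b=proj(T,tf(L,bart)).mean(0); r.append(b-np.mean([c1(*x) for x in [(145,255),(265,350),(235,385),(120,300)]],0))
    o=proj(S,tf(C,circ(62,12.5)));r.append([o[:,1].min()-c3(0,66)[1],o[:,0].max()-c3(438,0)[0]])
    bb=proj(S,tf(L,bart));
    # direction in top view
    d=proj(T,tf(L,[[38,0,52],[-38,0,52]]));d=d[0]-d[1];e=np.array([245-132,385-278])*1.
    e=np.array([120.,95.]); r.append([20*np.cross(d,e)/np.linalg.norm(d)/np.linalg.norm(e)])
    return np.concatenate(r)
s=least_squares(res2,[520,140,0,-.6],x_scale=[10,10,.1,.1],loss='soft_l1');print(s.x,np.degrees(s.x[3]),np.round(res2(s.x),1));cp=s.x
pickle.dump((cp,rp),open('est.pkl','wb'))
t=cv2.imread("pics/top0.png");si=cv2.imread("pics/side0.png")
C=can(*cp[:3]);Rm=rest(*rp)
o=overlay(t,lambda P:proj(T,P),C,cp[3],Rm)[680:1080,870:1660];cv2.imwrite("pics/o1.png",o)
o=overlay(si,lambda P:proj(S,P),C,cp[3],Rm)[640:1240,960:1720];cv2.imwrite("pics/o2.png",o)
E
```

```text
[ 4.92611634e+02 -2.01248370e+02 -1.29361843e-01] [[-0.3, -0.2], [0.1, -0.4], [0.2, 3.9], [0.2, 0.1], [-0.4, 0.2], [-0.9, -0.5], [0.6, 0.9], [0.1, -1.7]]
[ 4.84686801e+02  1.75786923e+02  8.03336282e-02 -8.04285328e-01] -46.08215483415924 [-0.9 -0.1  0.7 -0.6  0.1  0.4 -0.  -0.8  2.1 -0.8  0.   0. ]<stdin>:29: DeprecationWarning: Arrays of 2-dimensional vectors are deprecated. Use arrays of 3-dimensional vectors instead. (deprecated in NumPy 2.0)
```

View pics/o1.png

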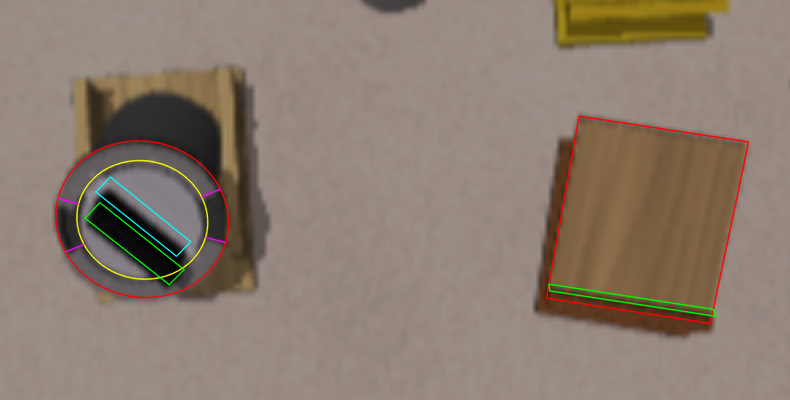

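View pics/o2.png

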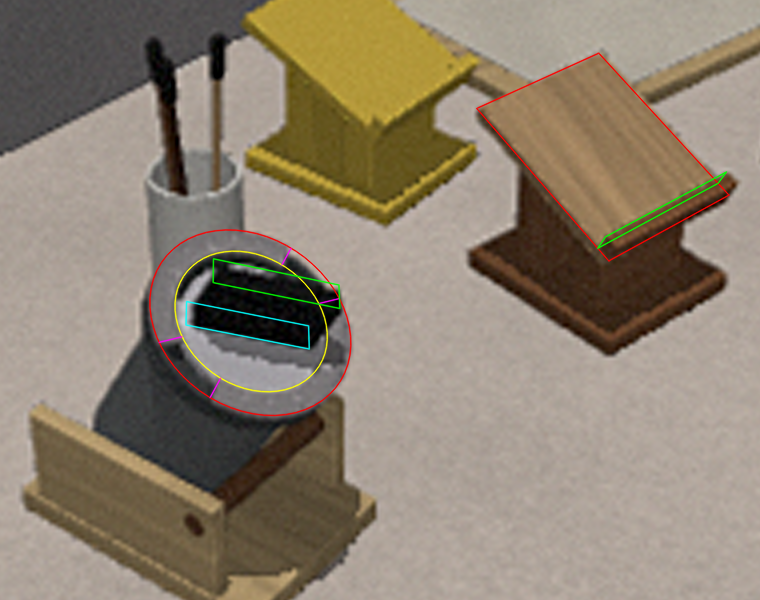

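```bash
cat >> h.py <<'E'
def tool(L,s,zg):
    """TCP pose gripping frame L's bar (x) at height zg; s=+-1 tool x = s*bar x; tool z=-L.z"""
    M=np.eye(3);M[:,2]=-L[:3,2];M[:,0]=s*L[:3,0];M[:,1]=np.cross(M[:,2],M[:,0])
    return L[:3,3]+L[:3,2]*(zg+61),R.from_matrix(M).as_quat()
def placed(Rm,phi,x=-17,y=0,z=0):
    L=Rm.copy();L[:3,:3]=Rm[:3,:3]@R.from_euler('z',phi).as_matrix();L[:3,3]=tf(Rm,[x,y,z])[0];return L
E
python3 - <<'E'
from h import *
from station import env
np.set_printoptions(precision=2,suppress=True)
cp,rp=pickle.load(open('est.pkl','rb'))
C=can(*cp[:3]);Rm=rest(*rp)
for s in(1,-1):
    print('s',s)
    for zg in(150,90,32): print(zg,env.ik(*tool(lid(C,cp[3]),s,zg)))
    for th in np.radians([-30,-15,0,7]): print('th',env.ik(*tool(lid(C,th),s,32)))
    print('lift',env.ik(*tool(lid(C,0),s,150)))
    for k in(1,-1): print('place bar y',k,env.ik(*tool(placed(Rm,k*np.pi/2),s,32)),env.ik(*tool(placed(Rm,k*np.pi/2),s,120)))
    print('place bar x',env.ik(*tool(placed(Rm,0),s,32)),env.ik(*tool(placed(Rm,np.pi),s,32)))
E
```

```text
s 1
150 [ 0.5  -0.11  2.24 -0.39  0.56  1.51]
90 [ 0.46  0.04  2.25 -0.49  0.4   1.6 ]
32 [ 0.43  0.19  2.24 -0.69  0.27  1.79]
th [ 0.43  0.19  2.24 -0.69  0.27  1.5 ]
th [ 0.43  0.19  2.24 -0.69  0.27  1.24]
th [ 0.43  0.19  2.24 -0.69  0.27  0.98]
th [ 0.43  0.19  2.24 -0.69  0.27  0.86]
lift [ 0.5  -0.11  2.24 -0.39  0.56  0.7 ]
place bar y 1 [-0.52  0.33  2.22  0.72  0.25 -1.06] [-0.56  0.1   2.24  0.43  0.44 -0.79]
place bar y -1 [-0.52  0.33  2.22  0.72  0.25  2.08] [-0.56  0.1   2.24  0.43  0.44  2.36]
place bar x [-0.52  0.33  2.22  0.72  0.25  0.51] None
s -1
150 [ 0.5  -0.11  2.24 -0.39  0.56 -1.63]
90 [ 0.46  0.04  2.25 -0.49  0.4  -1.54]
32 [ 0.43  0.19  2.24 -0.69  0.27 -1.36]
th [ 0.43  0.19  2.24 -0.69  0.27 -1.64]
th [ 0.43  0.19  2.24 -0.69  0.27 -1.9 ]
th [ 0.43  0.19  2.24 -0.69  0.27 -2.16]
th [ 0.43  0.19  2.24 -0.69  0.27 -2.28]
lift [ 0.5  -0.11  2.24 -0.39  0.56 -2.44]
place bar y 1 [-0.52  0.33  2.22  0.72  0.25  2.08] [-0.56  0.1   2.24  0.43  0.44  2.36]
place bar y -1 [-0.52  0.33  2.22  0.72  0.25 -1.06] [-0.56  0.1   2.24  0.43  0.44 -0.79]
place bar x None [-0.52  0.33  2.22  0.72  0.25  0.51]
```

```bash
python3 - <<'E'
from h import *
from station import env,viewer,set_gripper
cp,rp=pickle.load(open('est.pkl','rb'))
C=can(*cp[:3]);Rm=rest(*rp)
def snap(n):
    st=env.read_state();im=viewer.camera("wrist");cv2.imwrite(f"pics/{n}.png",im);pickle.dump(st,open(f"pics/{n}.pkl","wb"));print(n,st['time_s'],st['tool_pos'],st['orientation'],st['qpos'])
env.reach(*tool(placed(Rm,0,x=20),1,170)); env.hold(.2); snap("wr")
env.reach(*tool(lid(C,cp[3]),1,150)); env.hold(.2); snap("wc")
print(tool(lid(C,cp[3]),1,150))
E
```

```text
wr 2.1417 [ 413.83480567 -191.57376082  332.74699098] [ 0.97424711 -0.06350743  0.21589548  0.01408985] [-0.54574852  0.00882969  2.15310309  0.30738054  0.59871621  0.93387791]
wc 3.7583 [379.88636909 166.59461102 350.62124488] [0.88105091 0.39604174 0.24347683 0.08728845] [ 0.49725201 -0.10983631  2.23883126 -0.39119637  0.5624175   1.50805606]
(array([379.52704014, 167.32083832, 350.7313602 ]), array([0.88062309, 0.39688244, 0.24373511, 0.08706605]))
```

```bash
python3 - <<'E'
from h import *
from station import viewer
cp,rp=pickle.load(open('est.pkl','rb'));W=viewer.camera_params("wrist")
for n in("wr","wc"):
    st=pickle.load(open(f"pics/{n}.pkl","rb"));M=np.eye(4);M[:3,:3]=R.from_quat(st['orientation']).as_matrix();M[:3,3]=st['tool_pos'];M=M@W['tool_from_camera']
    im=cv2.imread(f"pics/{n}.png")
    o=overlay(im,lambda P:proj(W,P,M),can(*cp[:3]) if n=="wc" else None,cp[3],rest(*rp) if n=="wr" else None,s=1.25 and 1)
    cv2.imwrite(f"pics/o{n}.png",o)
E
```

```text
(no output)
```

View pics/owr.png

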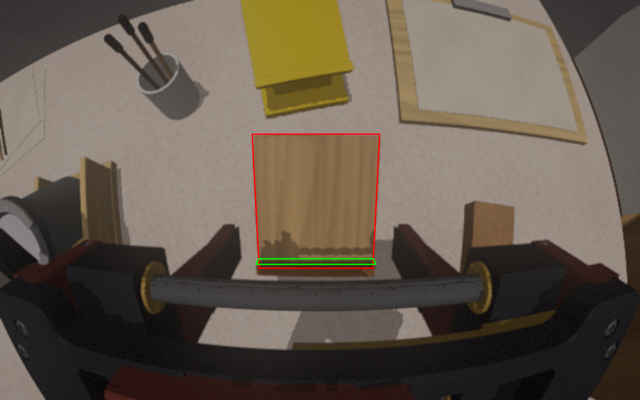

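View pics/owc.png

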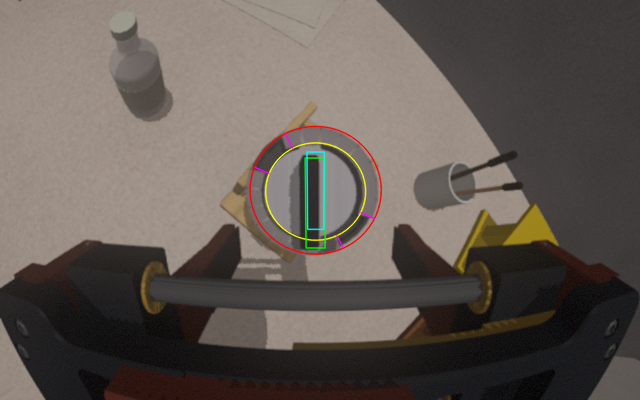

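The rest's outline fits the wrist view to within about 1 px. The canister ring lies about 5 px to the right of the real one, so I refine it on a zoomed crop.

```bash
python3 - <<'E'
from h import *
im=cv2.imread("pics/wc.png")
cv2.imwrite("pics/wcz.png",cv2.resize(im[112:267,235:395],None,fx=3.75,fy=3.75,interpolation=cv2.INTER_CUBIC))
im=cv2.imread("pics/owr.png")
cv2.imwrite("pics/wrz.png",cv2.resize(im[125:285,240:395],None,fx=3.7,fy=3.7,interpolation=cv2.INTER_CUBIC))
E
```

```text
(no output)
```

View pics/wcz.png

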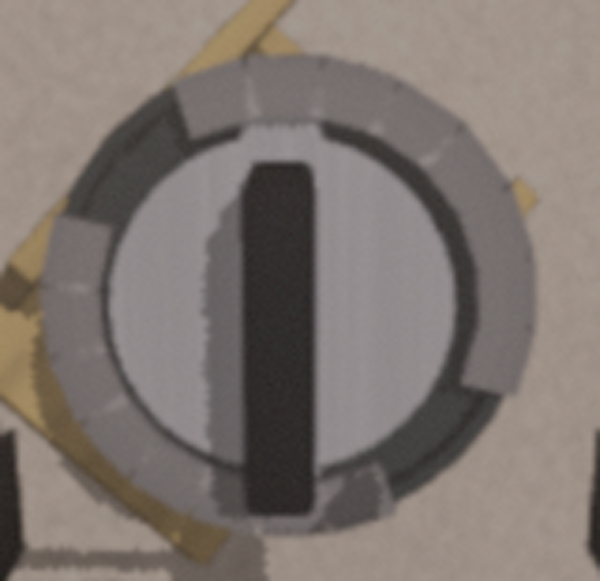

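View pics/wrz.png

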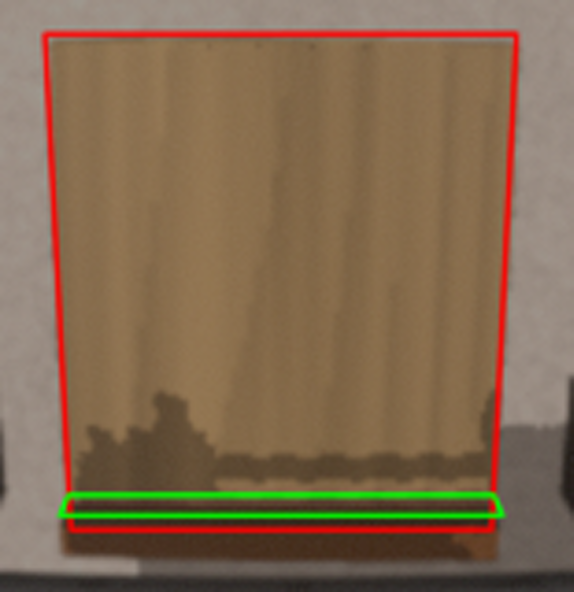

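```bash
cat > fit.py <<'E'
from h import *
from station import viewer
np.set_printoptions(precision=2,suppress=True)
cp,rp=pickle.load(open('est.pkl','rb'));W=viewer.camera_params("wrist");T=viewer.camera_params("top")
st=pickle.load(open("pics/wc.pkl","rb"));M=np.eye(4);M[:3,:3]=R.from_quat(st['orientation']).as_matrix();M[:3,3]=st['tool_pos'];M=M@W['tool_from_camera']
k=3.75;cc=lambda u,v:np.array([(u+.5)/k-.5+235,(v+.5)/k-.5+112])
sl=slots()
pts=[(sl[0],[(190,138),(176,92)]),(sl[1],[(112,228),(60,215)]),(sl[2],[(378,462),(393,512)]),(sl[3],[(465,385),(518,393)])]
pw=lambda P:proj(W,P,M)
def res(p,full=False):
    C=can(*p[:3]);r=[]
    for P,u in pts: r.append((pw(tf(C,P))-np.array([cc(*a) for a in u])).ravel())
    o=pw(tf(C,circ(62,12.5)));lo=cc(42,55);hi=cc(537,535)
    r.append(o.min(0)-lo);r.append(o.max(0)-hi)
    L=lid(C,p[3]);L[:3,3]=tf(C,[p[4],p[5],0])[0]
    q=pw(tf(L,[[-38,8,52],[-38,-8,52],[38,0,6]]));r.append((q-np.array([cc(247,515),cc(316,515),cc(283,163)])).ravel())
    r.append(np.array(p[4:6])*.2)
    return np.concatenate(r)
s=least_squares(res,list(cp[:4])+[0,0],x_scale=[10,10,.1,.1,1,1],loss='soft_l1')
print(s.x,np.degrees(s.x[2:4]));print(s.fun)
p=s.x;pickle.dump((p,rp),open('est2.pkl','wb'))
C=can(*p[:3]);L=lid(C,p[3]);L[:3,3]=tf(C,[p[4],p[5],0])[0]
o=overlay(cv2.imread("pics/wc.png"),pw,C,p[3],s=3)[330:800,705:1185];cv2.imwrite("pics/f1.png",o)
t=cv2.imread("pics/top0.png")
o=overlay(t,lambda P:proj(T,P),C,p[3],s=6)[175*6:265*6,220*6:290*6];cv2.imwrite("pics/f2.png",o)
t=cv2.imread("pics/side0.png");S=viewer.camera_params("side")
o=overlay(t,lambda P:proj(S,P),C,p[3],s=5)[205*5:315*5,240*5:340*5];cv2.imwrite("pics/f3.png",o)
i=[cv2.imread(f"pics/f{j}.png") for j in(2,3)]
cv2.imwrite("pics/f4.png",np.hstack([cv2.resize(x,(390,500)) for x in i]))
E
python3 fit.py
```

```text
[482.05 177.46   0.1   -0.83  -1.9    0.89] [  5.89 -47.47]
[ 2.91  0.37 -1.15 -1.93  0.65  2.18 -0.37 -0.34 -0.89  0.5   1.79 -0.39
 -0.8  -2.29 -1.    1.22  0.57  0.01  0.2  -0.08 -0.24  0.48  0.28  0.52
  0.03 -2.25 -0.38  0.18]
```

View pics/f1.png

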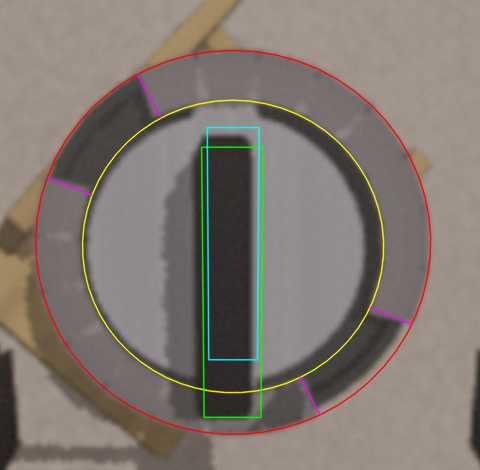

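View pics/f4.png

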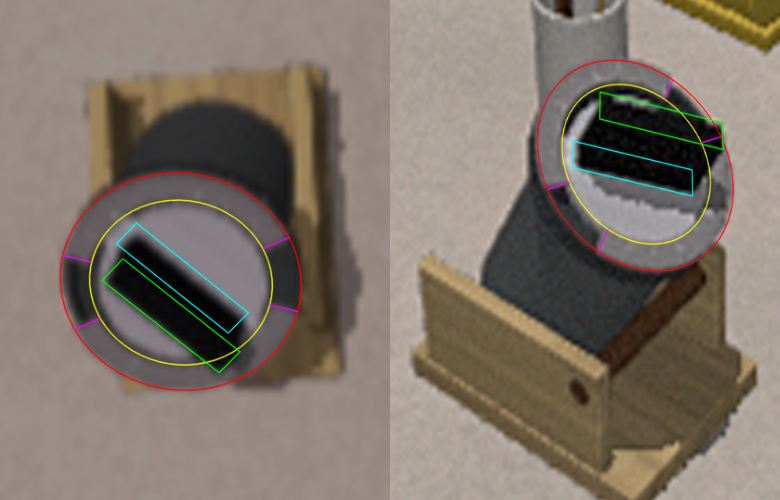

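```bash
python3 - <<'E'
from h import *
from station import env,viewer,set_gripper
p,rp=pickle.load(open('est2.pkl','rb'))
C=can(*p[:3]);L=lid(C,p[3]);L[:3,3]=tf(C,[p[4]/2,p[5]/2,0])[0]
set_gripper(50)
pos,q=tool(L,1,80)
env.move_l(pos,q,rate=120);env.hold(.2)
n="wd";st=env.read_state();im=viewer.camera("wrist");cv2.imwrite(f"pics/{n}.png",im);pickle.dump(st,open(f"pics/{n}.pkl","wb"))
print(st['time_s'],st['tool_pos']-pos,st['orientation']-q,st['width'],st['force'])
cv2.imwrite("pics/wdz.png",cv2.resize(im[100:330,160:480],None,fx=2.5,fy=2.5,interpolation=cv2.INTER_CUBIC))
E
```

```text
5.4833 [0.04296063 0.14351803 0.73585766] [-1.76202500e-04 -3.93829518e-05  7.07720255e-04 -4.08538920e-05] 49.8506645799357 [ 0.12423588 -0.31924722 -0.59598197]
```

View pics/wdz.png

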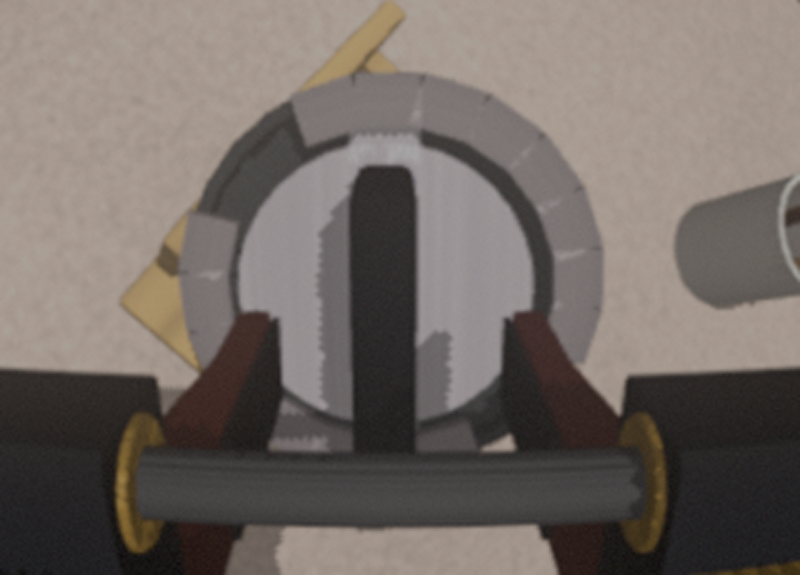

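```bash
python3 - <<'E'
from h import *
from station import viewer
np.set_printoptions(precision=1,suppress=True)
p,rp=pickle.load(open('est2.pkl','rb'));W=viewer.camera_params("wrist")
st=pickle.load(open("pics/wd.pkl","rb"));M=np.eye(4);M[:3,:3]=R.from_quat(st['orientation']).as_matrix();M[:3,3]=st['tool_pos'];Tm=M.copy();M=M@W['tool_from_camera']
z=lambda P:(proj(W,P,M)+.5-[160,100])*2.5-.5
C=can(*p[:3])
o=z(tf(C,circ(62,12.5)));print('ring',o.min(0),o.max(0));o=z(tf(C,circ(47,12.5)));print('lip',o.min(0),o.max(0))
print('slots',z(tf(C,slots().reshape(-1,3))))
for f in(0,.5,1):
    L=lid(C,p[3]);L[:3,3]=tf(C,[p[4]*f,p[5]*f,0])[0]
    o=z(tf(L,circ(44,6)));print(f,'disc',o.min(0),o.max(0),'barend base',z(tf(L,[[38,8,6],[38,-8,6]])).ravel())
    print('lid centre in tool',((L[:3,3]-Tm[:3,3])@Tm[:3,:3]))
print('can centre in tool',((C[:3,3]-Tm[:3,3])@Tm[:3,:3]))
E
```

```text
ring [181.6  72.9] [604.1 477.3]
lip [231.3 127.5] [554.5 436.2]
slots [[314.4 146.9]
 [288.7  99.2]
 [240.4 230.7]
 [192.4 211.2]
 [463.7 420.7]
 [484.  457.7]
 [538.7 348.5]
 [582.  365.2]]
0 disc [245.4 135.8] [540.4 418.1] barend base [364.8 156.8 421.2 156.8]
lid centre in tool [ -0.2   0.7 141.6]
0.5 disc [242.3 137.2] [537.1 419.2] barend base [361.4 158.2 417.8 158.2]
lid centre in tool [ -0.6  -0.3 141.6]
1 disc [239.2 138.6] [533.9 420.3] barend base [358.  159.6 414.3 159.5]
lid centre in tool [ -1.   -1.2 141.6]
can centre in tool [ -0.2   0.7 141.6]
```

```bash
python3 - <<'E'
from h import *
from station import env,viewer,set_gripper
np.set_printoptions(precision=2,suppress=True)
p,rp=pickle.load(open('est2.pkl','rb'))
C=can(*p[:3]);L=lid(C,p[3])
_,q=tool(L,1,33);tx=R.from_quat(q).as_matrix()[:,0]
pos=tool(L,1,33)[0]-1.2*tx
print(env.move_l(pos,q,rate=60,f_stop=12))
st=env.read_state();print(st['time_s'],st['tool_pos']-pos,st['force'])
set_gripper(10);st=env.read_state();print(st['time_s'],st['tool_pos']-pos,st['force'],st['wrist_torque'],st['width'])
im=viewer.camera("wrist")
cv2.imwrite("pics/we.png",cv2.resize(im[100:330,160:480],None,fx=2.5,fy=2.5,interpolation=cv2.INTER_CUBIC))
E
```

```text
False
6.4667 [-0.03 -0.01  0.03] [ 0.79  0.55 -1.39]
7.0917 [-0.2   0.03  0.01] [-3.91  0.93  3.24] [0.01 0.32 0.02] 16.022764041480485
```

View pics/we.png

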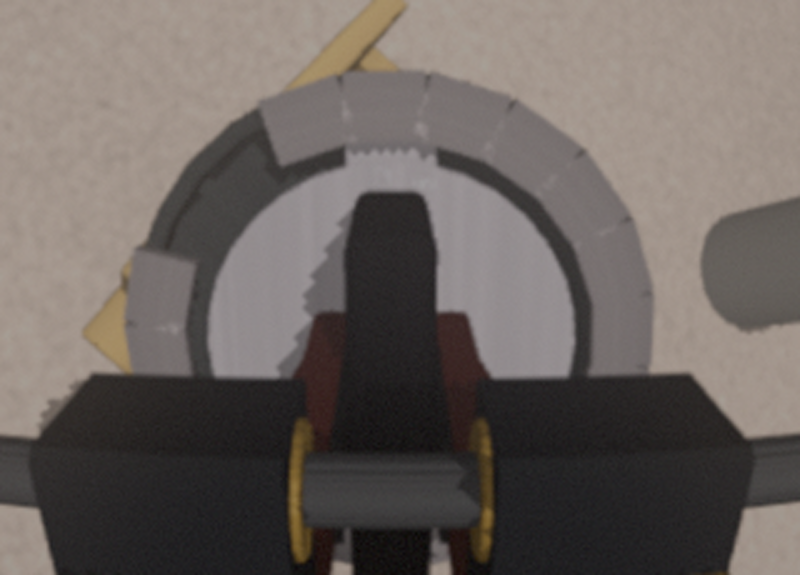

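```bash
python3 - <<'E'
from h import *
from station import env,viewer,set_gripper
np.set_printoptions(precision=2,suppress=True)
p,rp=pickle.load(open('est2.pkl','rb'))
C=can(*p[:3])
def go(th,z=34.0):
    pos,q=tool(lid(C,th),1,z);env.move_l(pos,q,rate=40)
    st=env.read_state();F=st['force'];print(round(np.degrees(th),1),st['time_s'],st['tool_pos']-pos,F@C[:3,:3],st['wrist_torque'],st['width']);return np.linalg.norm(F)
go(p[3])
for th in np.linspace(p[3],0,7)[1:4]:
    if go(th)>20: print('stop');break
E
```

```text
-47.5 7.3917 [ 0.   -0.04 -0.12] [-1.39 -0.32 -1.95] [-0.06  0.39  0.02] 15.908737752612135
-39.6 7.6833 [-0.03 -0.08 -0.14] [-1.76  0.05 -1.99] [-0.04  0.38 -0.05] 15.96250951423206
-31.6 7.975 [-0.01 -0.05 -0.05] [-0.81 -0.25 -1.2 ] [-0.02  0.39  0.03] 15.922772445276918
-23.7 8.2667 [-0.02 -0.01 -0.03] [-0.93 -0.49 -1.79] [-0.05  0.39 -0.04] 15.846082416658177
```

```bash
python3 - <<'E'
from h import *
from station import env,viewer,set_gripper
np.set_printoptions(precision=2,suppress=True)
p,rp=pickle.load(open('est2.pkl','rb'))
C=can(*p[:3])
def go(th,z=34.0):
    pos,q=tool(lid(C,th),1,z);env.move_l(pos,q,rate=40)
    st=env.read_state();F=st['force'];print(round(np.degrees(th),1),st['time_s'],st['tool_pos']-pos,F@C[:3,:3],st['wrist_torque'],st['width']);return np.linalg.norm(F)
for th in np.linspace(p[3],0,7)[4:]:
    if go(th)>20: print('stop');break
env.hold(.15)
im=viewer.camera("wrist");cv2.imwrite("pics/wf.png",cv2.resize(im[100:330,160:480],None,fx=2.5,fy=2.5,interpolation=cv2.INTER_CUBIC))
im=viewer.camera("top");cv2.imwrite("pics/tf.png",cv2.resize(im[175:265,220:290],None,fx=6,fy=6,interpolation=cv2.INTER_CUBIC))
E
```

```text
-15.8 8.5583 [-0.    0.01 -0.  ] [-1.63 -0.17 -1.46] [-0.08  0.36  0.01] 15.695543371121053
-7.9 8.85 [-0. -0.  0.] [-0.52 -0.53 -1.02] [-0.08  0.31 -0.03] 15.779727279070313
0.0 9.1417 [0.01 0.   0.  ] [-0.7   0.48 -1.83] [-0.03  0.35 -0.01] 15.705494305865471
```

View pics/wf.png

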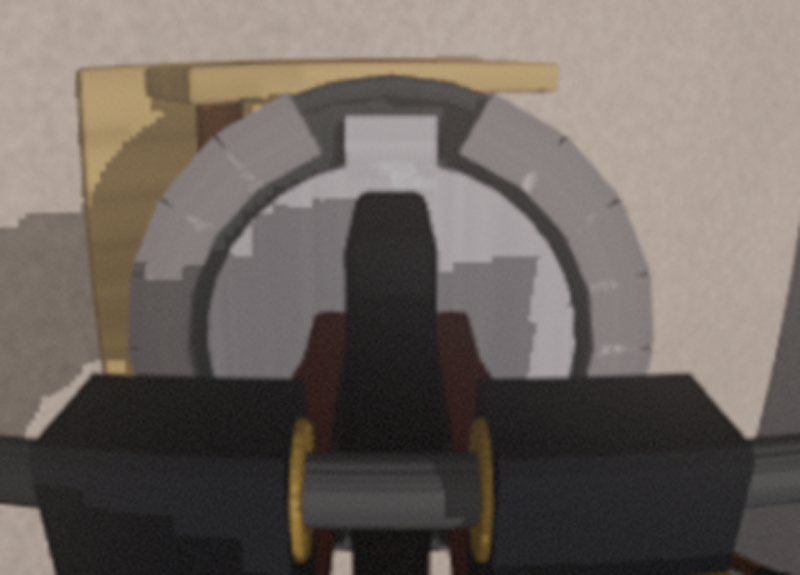

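The lug spans columns 345–437 in the crop (middle 391), and the slot's inner edges are at 318 and 460 (middle 389), so it stands in the slot. I lift straight along the axis with a force guard.

```bash
python3 - <<'E'
from h import *
from station import env,viewer,set_gripper
np.set_printoptions(precision=2,suppress=True)
p,rp=pickle.load(open('est2.pkl','rb'))
C=can(*p[:3])
for z,r in((49,30),(135,100)):
    pos,q=tool(lid(C,0),1,z);hit=env.move_l(pos,q,rate=r,f_stop=12)
    st=env.read_state();print(hit,st['time_s'],st['tool_pos']-pos,st['force'],st['wrist_torque'],st['width'])
    if hit:break
env.hold(.2);st=env.read_state();print(st['force'],st['wrist_torque'],st['qpos'])
im=viewer.camera("side");cv2.imwrite("pics/sg.png",im[50:350,150:450].repeat(2,0).repeat(2,1))
Rm=rest(*rp)
print(env.ik(*tool(placed(Rm,np.pi/2,z=70),1,34)),env.ik(*tool(placed(Rm,np.pi/2,x=-16),1,34)))
E
```

```text
False 10.0417 [0.01 0.05 0.2 ] [ 0.08  0.04 -2.58] [-0.15  0.33  0.03] 15.857198627076297
False 11.05 [-0.04 -0.06 -0.46] [ 0.35 -0.57 -1.99] [-0.1   0.39  0.02] 15.93598839216485
[ 0.47 -0.8  -1.31] [-0.08  0.35 -0.02] [ 0.48 -0.08  2.25 -0.39  0.51  0.68]
[-0.55  0.14  2.24  0.46  0.4  -0.82] [-0.52  0.32  2.22  0.71  0.25 -1.05]
```

View pics/sg.png

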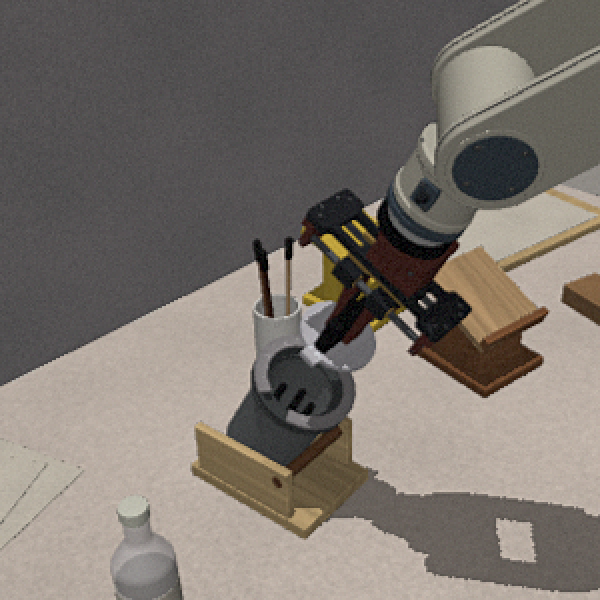

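```bash
python3 - <<'E'
from h import *
im=cv2.imread("pics/wr.png")
cv2.imwrite("pics/wrz2.png",cv2.resize(im[125:285,240:395],None,fx=3.7,fy=3.7,interpolation=cv2.INTER_CUBIC))
E
```

```text
(no output)
```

View pics/wrz2.png

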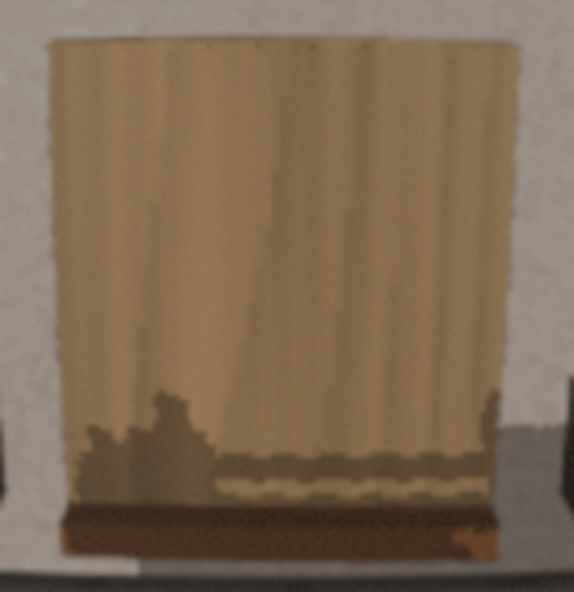

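```bash
python3 - <<'E'
from h import *
from station import viewer
np.set_printoptions(precision=2,suppress=True)
p,rp=pickle.load(open('est2.pkl','rb'));W=viewer.camera_params("wrist")
st=pickle.load(open("pics/wr.pkl","rb"));M=np.eye(4);M[:3,:3]=R.from_quat(st['orientation']).as_matrix();M[:3,3]=st['tool_pos'];M=M@W['tool_from_camera']
z=lambda P:(proj(W,P,M)+.5-[240,125])*3.7-.5
P=np.array([[75,65,0],[75,-65,0],[-63,65,0],[-63,-65,0],[-63,65,14],[-63,-65,14]]);U=np.array([[50,40],[517,43],[69,505],[493,505],[62,523],[499,523.]])
f=lambda q:((z(tf(frame(q[0],q[1],115+q[3],q[2],25),P))-U)/3.7).ravel()
g=lambda q:np.r_[f(q),q[3]*.5]
s=least_squares(g,[*rp,0],x_scale=[10,10,.1,1]);print(rp,s.x);print(f(s.x).reshape(-1,2))
pickle.dump((p,s.x),open('est3.pkl','wb'))
E
```

```text
[ 492.61 -201.25   -0.13] [ 490.08 -201.25   -0.13   -0.8 ]
[[-0.8   0.57]
 [ 0.48  0.25]
 [-0.13 -0.84]
 [ 0.23 -0.32]
 [-0.45 -0.17]
 [ 0.73  0.38]]
```

```bash
python3 - <<'E'
from h import *
from station import env,viewer,set_gripper
np.set_printoptions(precision=2,suppress=True)
p,rp=pickle.load(open('est3.pkl','rb'))
Rm=rest(*rp[:3])
env.reach(*tool(placed(Rm,np.pi/2,x=-10,z=90),1,33))
pos,q=tool(placed(Rm,np.pi/2,x=-16,z=22),1,33)
env.move_l(pos,q,rate=100);env.hold(.2)
st=env.read_state();print(st['time_s'],st['tool_pos']-pos,st['force'],st['width'],st['qpos'])
for n in("side","top","wrist"): 
    im=viewer.camera(n); cv2.imwrite(f"pics/h_{n}.png",im)
a=cv2.imread("pics/h_side.png")[140:260,330:450];b=cv2.imread("pics/h_wrist.png")[100:330,160:480]
cv2.imwrite("pics/h1.png",cv2.resize(a,None,fx=5,fy=5,interpolation=cv2.INTER_CUBIC));cv2.imwrite("pics/h2.png",cv2.resize(b,None,fx=2.5,fy=2.5,interpolation=cv2.INTER_CUBIC))
E
```

```text
13.7167 [ 0.12 -0.07  0.58] [-0.78 -0.52 -1.91] 16.02813960944275 [-0.53  0.26  2.23  0.61  0.29 -0.95]
```

View pics/h1.png

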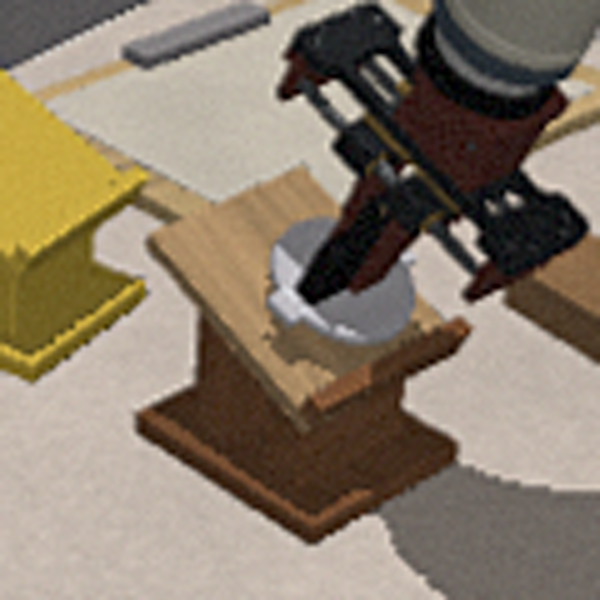

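View pics/h2.png

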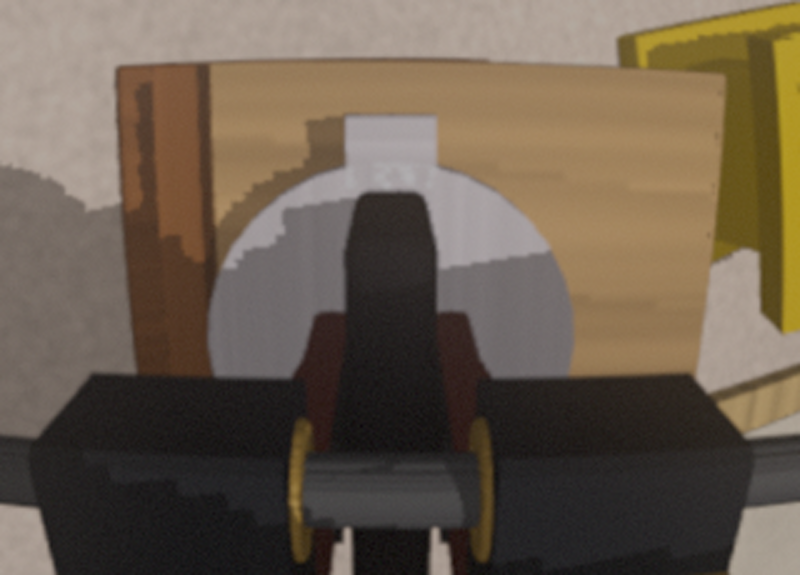

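```bash
python3 - <<'E'
from h import *
from station import viewer,env
np.set_printoptions(precision=1,suppress=True)
p,rp=pickle.load(open('est3.pkl','rb'));W=viewer.camera_params("wrist");Rm=rest(*rp[:3])
st=env.read_state();M=np.eye(4);M[:3,:3]=R.from_quat(st['orientation']).as_matrix();M[:3,3]=st['tool_pos'];M=M@W['tool_from_camera']
z=lambda P:(proj(W,P,M)+.5-[160,100])*2.5-.5
print(z(tf(Rm,[[75,65,0],[75,0,0],[-63,65,0],[-63,30,0],[-63,65,14],[-75,65,14]])))
L=placed(Rm,np.pi/2,x=-16,z=22)
o=z(tf(L,circ(44,0)));print('disc',o.min(0),o.max(0),z(tf(L,[[54,10,6],[54,-10,6]])))
E
```

```text
[[725.1  72.5]
 [706.7 301.3]
 [208.3  64.2]
 [212.8 196.3]
 [195.   65.5]
 [148.2  67.6]]
disc [211.9 153.4] [567.2 486.4] [[344.  112.3]
 [434.7 112.3]]
```

The projected board and ledge match the picture within about 1 px, so I lower until contact.

```bash
python3 - <<'E'
from h import *
from station import env,viewer,set_gripper
np.set_printoptions(precision=2,suppress=True)
p,rp=pickle.load(open('est3.pkl','rb'))
Rm=rest(*rp[:3])
for z,r,f in((4,60,8),(-2.5,12,5)):
    pos,q=tool(placed(Rm,np.pi/2,x=-16,z=z),1,33);hit=env.move_l(pos,q,rate=r,f_stop=f)
    st=env.read_state();print(hit,st['time_s'],((st['tool_pos']-pos)@Rm[:3,:3]),st['force']@Rm[:3,:3],st['wrist_torque'],st['width'])
    if hit:break
for n in("side","top","wrist"): 
    im=viewer.camera(n); cv2.imwrite(f"pics/i_{n}.png",im)
a=cv2.imread("pics/i_side.png")[140:260,330:450];b=cv2.imread("pics/i_wrist.png")[100:330,160:480]
cv2.imwrite("pics/i1.png",cv2.resize(a,None,fx=5,fy=5,interpolation=cv2.INTER_CUBIC));cv2.imwrite("pics/i2.png",cv2.resize(b,None,fx=2.5,fy=2.5,interpolation=cv2.INTER_CUBIC))
E
```

```text
False 14.3167 [-0.18  0.05 -0.1 ] [-1.31  0.34 -1.54] [0.01 0.31 0.05] 16.088988937455284
True 14.7333 [ 0.16 -0.06  2.36] [2.33 0.22 2.78] [ 0.   -0.03  0.06] 16.14318059515107
```

View pics/i1.png

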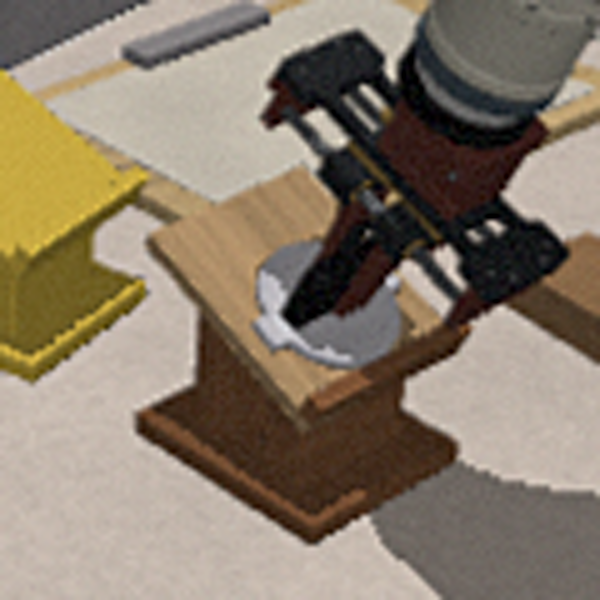

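View pics/i2.png

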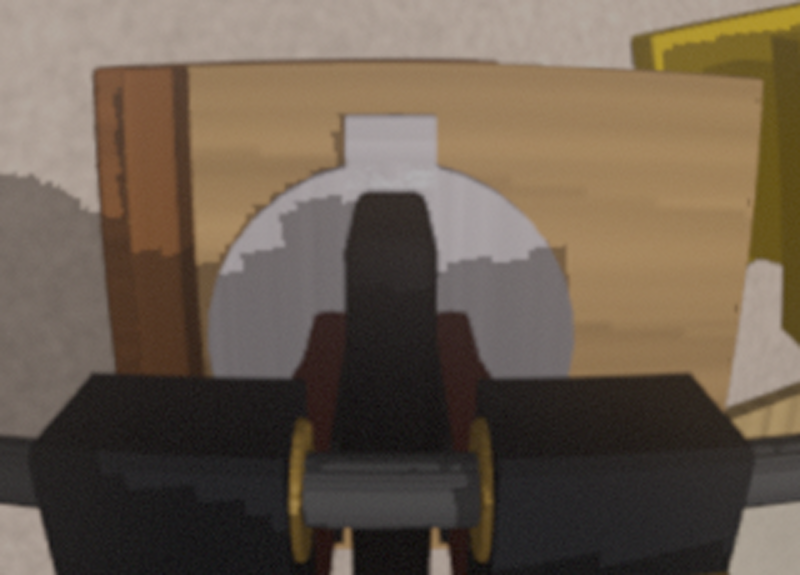

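```bash
python3 - <<'E'
from h import *
from station import env,viewer,set_gripper
np.set_printoptions(precision=2,suppress=True)
p,rp=pickle.load(open('est3.pkl','rb'))
Rm=rest(*rp[:3])
pos,q=tool(placed(Rm,np.pi/2,x=-16,z=-.6),1,33);hit=env.move_l(pos,q,rate=10,f_stop=8);env.hold(.2)
st=env.read_state();print(hit,st['time_s'],((st['tool_pos']-pos)@Rm[:3,:3]),st['force']@Rm[:3,:3],st['wrist_torque'],st['width'])
set_gripper(28);env.hold(.2)
st=env.read_state();print(st['time_s'],((st['tool_pos']-pos)@Rm[:3,:3]),st['force']@Rm[:3,:3],st['wrist_torque'],st['width'])
im=viewer.camera("wrist")
cv2.imwrite("pics/j.png",cv2.resize(im[100:330,160:480],None,fx=2.5,fy=2.5,interpolation=cv2.INTER_CUBIC))
E
```

```text
False 15.3333 [ 0.16 -0.06  0.43] [ 0.    1.48 11.52] [-0.07  0.23 -0.02] 15.815549808235337
15.9667 [-0.03  0.01 -0.05] [ 0.48  0.02 -0.37] [ 0.04  0.1  -0.01] 27.823022901799945
```

View pics/j.png

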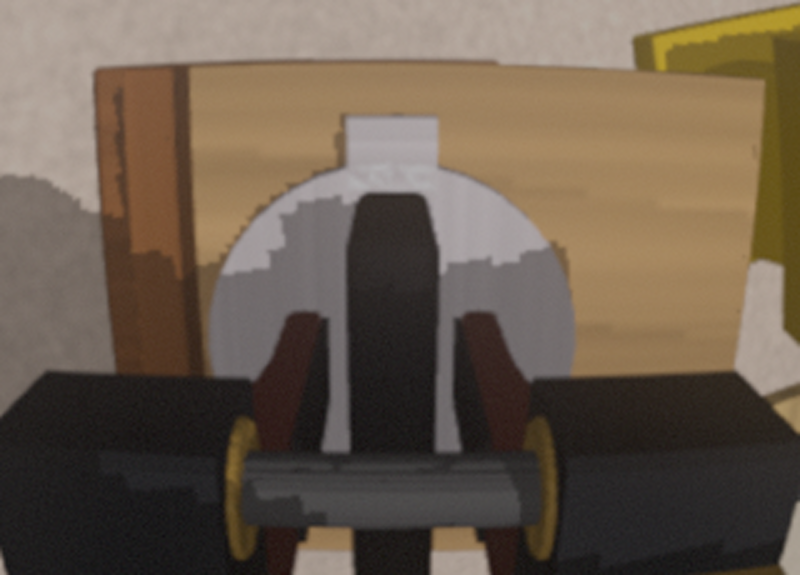

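```bash
python3 - <<'E'
from h import *
from station import env,viewer,set_gripper
np.set_printoptions(precision=2,suppress=True)
p,rp=pickle.load(open('est3.pkl','rb'))
Rm=rest(*rp[:3])
pos,q=tool(placed(Rm,np.pi/2,x=-16,z=125),1,33);print(env.move_l(pos,q,rate=90,f_stop=10))
env.hold(.3);st=env.read_state();print(st['time_s'],st['force'])
im=viewer.camera("wrist");t=viewer.camera("top");cv2.imwrite("pics/k_top.png",t);s=viewer.camera("side")
W=viewer.camera_params("wrist");M=np.eye(4);M[:3,:3]=R.from_quat(st['orientation']).as_matrix();M[:3,3]=st['tool_pos'];M=M@W['tool_from_camera']
L=placed(Rm,np.pi/2,x=-16);k=4
cv2.imwrite("pics/k0.png",cv2.resize(im[110:250,220:400],None,fx=4,fy=4,interpolation=cv2.INTER_CUBIC))
o=overlay(im,lambda P:proj(W,P,M),None,None,Rm,s=k)
g=lambda P:(proj(W,P,M)+.5)*k-.5
drawlines(o,g(tf(L,circ(44,6))),(255,0,255))
cv2.imwrite("pics/k1.png",o[440:1000,880:1600])
cv2.imwrite("pics/k2.png",cv2.resize(s[140:290,240:450],None,fx=3.5,fy=3.5,interpolation=cv2.INTER_CUBIC))
E
```

```text
False
17.8583 [-0.84 -1.17 -0.46]
```

View pics/k1.png

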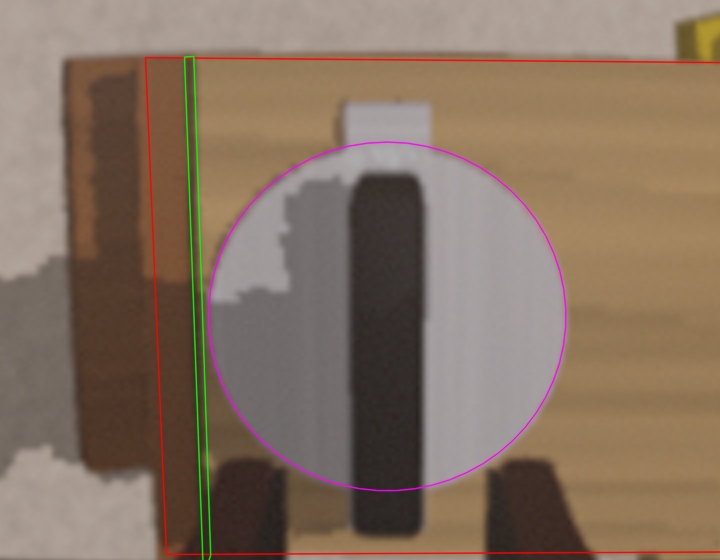

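View pics/k2.png

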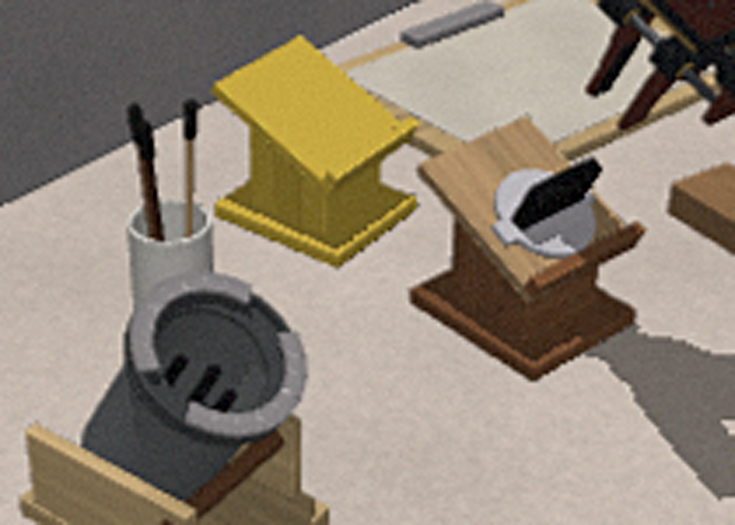

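View pics/k_top.png

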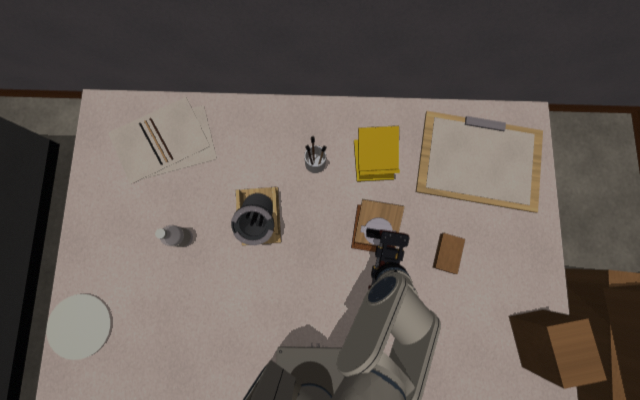

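The disc matches the target circle, about 3 mm from the ledge. The lug is 44 px ≈ 11 mm from the board's side edge, where 65 − 54 = 11 mm is expected. The jar, bottle and box are at the same pixels as at the start.

```bash
python3 -c "
from station import workorder,env
workorder.sign_off();print(env.read_state()['time_s'])"
```

```text
the job is handed in; nothing more can be done
the job is handed in; nothing more can be done
```

The lid is off the canister and lies flat on the wooden rest, grip bar up, and I handed the job in at about 18 s of the 48 s allowed.

- **Opening:** I gripped the bar along the canister's leaning axis and turned it 47° anticlockwise; the force reading stayed under about 3 N. The wrist picture showed the lug in the middle of its slot, and the straight lift along the axis met no resistance.
- **Placing:** I lowered the lid until it touched the board, with the contact force peaking near 12 N. It did not visibly shift when I released it and backed away.
- **Last checks:** The lower edge is about 3 mm from the ledge, and the lid is centred across the width to within about 1 mm. The brush jar, bottle and box had not visibly moved in the top view, and the gripper was clear of everything.
- **Disagreement:** The fixed cameras and the wrist camera differed by about 3 mm on the canister and rest positions. I used the wrist values, and later close-up pictures agreed with them.

No check failed. The sign-off gives no verdict, so I have not seen the job judged.

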